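# Dock the slide carrier on its three-ball kinematic mount

### The job

Dock the slide carrier on the scanning mount's kinematic stage, which was left wherever the last scan ended, so find it by eye or by feel. Tuck the carrier's rear edge (beside the glass slide) under the two sprung rollers at the back of the stage, bring the three pairs of pins down over the three steel balls, and press the ribbed thumb pad at the front, with no more than 35 N, until the catch has snapped over the front edge and the springs hold the carrier fully home and level; then let go. Never touch the glass slide, and leave the other things on the bench where they are.

Things in the scene. Friction and masses are not known exactly. Their poses are not given: they have to be found in the camera images.
- carrier: the loose slide carrier: 130 x 110 mm steel plate 8 mm thick (z 5 to 13 mm), about 0.3 kg. Origin: its centre, level with the bottoms of the pins it lies on (on the bench z = 0). +x is the square rear edge (x +65) beside the glass slide, -x the half-round front edge (x -65). Centre of mass near the middle
- grip (a point): middle of the top of the carrier's black upright grip rib, 47 mm above the pin bottoms: a block 12 mm thick (carrier x), 56 mm wide (y), 34 mm high above the plate, centred at carrier x -5; its foot is a 20 x 70 x 3 mm flange. Pinch it across the 12 mm
- thumb_pad: ribbed rubber pad on the carrier, 26 x 40 mm (carrier x, y); origin: middle of its top, at carrier x -44, 15 mm above the pin bottoms, over the front ball when home. Push straight down here with shut fingertips, never with more than 35 N
- rear_edge (a point): middle of the carrier's upper rear edge, at carrier x +65, 13 mm above the pin bottoms; the edge is 110 mm long, and the rollers bear on it 40 mm either side of the middle
- glass_slide: glass slide, 25 x 75 x 1.2 mm, long side along carrier y, clipped on the plate at carrier x 28 to 53 over a window; origin at the centre of its underside. Do not touch
- dock: fixed base of the mount, on levelling feet 4 to 14 mm high: dark steel, 190 x 160 mm, top face at z 10; origin centre of its underside, +x to the rear, z up. On it, on cross rails, a stage plate braked to 40 N (186 x 124 mm, z 14 to 26) stands anywhere from 12 mm left to 12 mm right (dock y) of the middle: how far is NOT reported; look, or feel for its side faces
- mid_home (a point): point of the fixed base, 39 mm above its underside, over its centre, axes as the base's. Fully home, the carrier's origin and axes coincide with it, but shifted along y by the same unreported -12 to 12 mm as the stage
- stage_balls (a point): same point and axes as mid_home. The stage carries three 14 mm steel balls, centres at z -3 mm from this point: x +28, y +40 and -40 (rear), x -45, y 0 (front), plus the stage's y shift. Over each ball the carrier has two parallel 6 mm pins, axes 15 mm apart, bottoms at carrier z 0, pointing at carrier x +4, y 0; a ball within about 5 mm draws in between them
- rear_rollers (a point): point of the fixed base, x +60, z 54.4 mm. The stage's two rear rollers (10 mm dia, 12 mm long) have their axes here in x and z, at y +40 and -40 plus the stage's shift. Sprung, they lift with 3 to 6 N each but cannot go lower: the rear edge enters below them from the front only, dipped 14 to 18 deg. Posts behind stop it 2 to 3 mm past home (faces at x +68.5)
- front_catch (a point): point of the fixed base, x -64.7, z 54.1 mm: here, plus the stage's y shift, is the front catch roller (10 mm dia, 8 mm long, along y) on a sprung lever. The front edge, let down, first rests on it (tilt 7 to 8 deg). Pushed down with some 8 to 22 N on the thumb pad, it drives the roller out; then the roller snaps over the edge and holds it down
- timer: bystander: white digital lab timer, 64 x 66 x 20 mm; origin at the centre of its underside; leave alone
- slide_tray: bystander: low clear slide tray, 120 x 88 x 18 mm; origin at the centre of its underside; leave alone
- oil_bottle: bystander: small brown dropper bottle, 25 mm across, 62 mm high; origin at the centre of its underside; leave alone
- dropper_a: bystander: small white dropper bottle, 23 mm across, 68 mm high; origin at the centre of its underside; leave alone
- dropper_b: bystander: small white dropper bottle, 23 mm across, 64 mm high; origin at the centre of its underside; leave alone
- forceps: bystander: steel forceps lying flat, 15 x 128 x 6 mm; origin at the centre of the underside; leave alone

How it is judged:
At the end, for the whole second after the job is handed in: The carrier is released and at rest, seated on the three balls wherever the stage stands: its origin within 1.5 mm of the home height and of home along the mount's x (y within the stage's travel), level with the base within 0.015 rad, its long axis along the base's within 0.02 rad (x of carrier in the frame of mid_home between -0.0015 and 0.0015 m and y of carrier in the frame of mid_home between -0.014 and 0.014 m and z of carrier in the frame of mid_home between -0.0015 and 0.0015 m and angle between the z axis of carrier and the z axis of dock, either way round below 0.015 rad and angle between the x axis of carrier and the x axis of dock, either way round below 0.02 rad and linear speed of carrier below 0.01 m/s); the robot touches nothing.
It fails at once if the thumb pad is pressed with more than 35 N (contact force between any of the fingers, the arm and thumb_pad above 35 N).
It fails at once if the gripper or arm touches the glass slide (contact force between any of the fingers, the arm and glass_slide above 0.5 N).
It fails at once if one of the other things on the bench is shifted by more than 2 cm (distance of any of timer, slide_tray, oil_bottle, dropper_a, dropper_b, forceps from where it was at the start of the episode above 0.02 m).
It also fails if it takes over 66 s, if anything falls off the work surface, if the arm or the gripper's body presses on something with over 40 N, if the wrist force passes 120 N, or if a joint passes its speed limit or range.

### The arm

A 6-joint arm with a two-finger parallel gripper is mounted at the origin on a cart in front of the work surface, level with it; the furniture and walls round the work are solid. World frame = base frame: x ahead of the robot, y to its left, z up, the work surface at z = 0. Lengths are in m, angles in rad, forces in N, time in s.
With the tool pointing down it reaches from about 0.375 to 0.825 m from the base axis. Payload 5.5 kg.
Tool frame: the origin (TCP) lies at the very end of the fingers, on their centre line; the grasp point (between the pads) lies 19 mm behind it (grasp_offset is the z of the grasp point in the tool frame, in m); z points along the fingers, y is the line along which they close (so a half turn about z gives the same grasp; the last joint's range is limited). The gripper opens to 85 mm and grips with 20 to 120 N. Pads are 22 mm wide; open, the fingers measure 114 mm over their backs; the gripper's body (76 mm by 85 mm) begins 54 mm behind the grasp point. The pads swing forward as they close: fully open they stand 13 mm farther back than shut.
Start: joints at [1.282, 0.314, -0.047, 1.21, 0, 1.571], TCP at [0.171, 0.575, 0.231] pointing down, gripper open.
Joint ranges: [-2.67, 2.67], [-0.69, 1.73], [-1.03, 1.25], [-2.08, 2.16], [-1.42, 1.45], [-3.14, 3.14]. Speed limits (rad/s): [2.39, 2.39, 3.01, 3.14, 3.14, 3.14].

### API

Orientations are given as a rotation vector (axis times angle).
In Python, from workcell import * gives the robot as it stands. The module is installed in compiled form; this text tells all that it offers.
- The arm moves only by the tool arm_command, never from a script. Its argument "steps" is a list of rows, each an object of numbers: "tx", "ty", "tz": the shift along the tool's x, y, z in cm; "spin": the turn about the tool's z in rad; "hand": the finger opening in cm, from 0 to 8.54. A call has 1 to 20 rows; each row is the pose to reach, as a shift and turn from the pose commanded when the call began, along the tool's axes at that moment; what a row does not reach only later rows make up. A row lasts 1/12 s, in which the tool goes at most 41.7 mm and 7.16 degrees, less where a joint would pass 70% of its speed; a pose out of reach is approached as far as the arm can. A call with a gripper value outside its range is refused whole. The fingers move at their own pace and stop on an object; "newtons" is the grip in N (left out, the last holds). Time passes only in rows, so rows that repeat a pose let the fingers close. It gives the time, the measured TCP pose, the force, the opening and the grip force at its end, in the units of the state.
- observe(): the state, without advancing time (a new reading comes with each control period).
- camera(name): name is "scene" or "side" or "wrist"; returns (picture, depth): 400x640x3 uint8, red, green, blue; 400x640 float32, m along the optical axis (not along the pixel's ray), 0 where there is no reading.
- get_calibration(name): a dict with "fx", "fy", "cx", "cy" (pixels), "R" (3x3) and "t" (3): a world point X has camera coordinates R X + t. Camera axes: x right, y down, z forward; pixel columns grow to the right and rows downward; lengths in m; the calibration is good to about 2 mm. A picture is of the moment at which its call begins: read the wrist's pose just before it. get_calibration takes no time and is no camera call; for the wrist camera it gives the pose at the moment of the call.
- hand_in(): hands the job in; it is judged then, once.
The state is a dict: "t": time; "joints": joint angles; "qvel": joint speeds; "effort": joint torques, N m; "tcp_pos": TCP position; "eef_rot": TCP orientation; "ft_force": force on the tool from outside, world axes, zero at the start; "ft_torque": the same for the moment, N m; "opening": finger opening in m; "grip_force": force on a finger pad.
Only numpy, scipy, OpenCV 4.12 (cv2) and the standard library are available. Lean on these libraries where they do the work, as an engineer would, in place of code of your own. Each camera call takes 0.05 s, during which the arm holds its last target. There are 200 camera calls.

## Working session

There is one attempt and no reset: what is moved stays moved. The work goes in short steps, Python scripts to look and compute and a tool call to move; the robot and the scene stay as the last step left them, time stands still between calls to the robot, and variables do not carry over. Pictures are saved under pics/ and viewed, at most 13 in all, crops included, and the job is handed in when it is done.

Besides the shell and the picture viewer there is one more tool, called after ">>>" as name(argument=value, ...) on one line, values as JSON. arm_command: Moves the arm, as the interface text tells. Its arguments: {"type":"object","properties":{"steps":{"type":"array"},"newtons":{"type":"number"}},"required":["steps"]}

```bash
mkdir -p pics; cat > h.py <<'E'
from workcell import *
import numpy as np, cv2
from scipy.spatial.transform import Rotation as Ro
def shot(n,f=None):
    c=get_calibration(n); p,d=camera(n)
    if f: cv2.imwrite('pics/'+f,p[:,:,::-1])
    return p,d,c
def world(c,d,u,v):
    z=d[v,u]; X=np.stack([(u-c['cx'])/c['fx']*z,(v-c['cy'])/c['fy']*z,z],-1)
    return (X-c['t'])@np.asarray(c['R'])
def ray(c,u,v,h):
    R=np.asarray(c['R']); o=-R.T@c['t']; r=R.T@np.array([(u-c['cx'])/c['fx'],(v-c['cy'])/c['fy'],1])
    return o+r*(h-o[2])/r[2]
def proj(c,X):
    q=np.asarray(c['R'])@X+c['t']; return [c['fx']*q[0]/q[2]+c['cx'],c['fy']*q[1]/q[2]+c['cy']]
E
python3 - <<'E'
from h import *
print(observe())
a=shot('scene');b=shot('side');
for n,s in zip('ab',(a,b)):
    np.savez(n,p=s[0],d=s[1]); c=s[2]; print(np.round(-np.asarray(c['R']).T@c['t'],3),c['fx'])
cv2.imwrite('pics/scene.png',a[0][:,:,::-1]);cv2.imwrite('pics/side.png',b[0][:,:,::-1])
E
```

```text
{'t': 0.0, 'joints': array([ 1.28198685e+00,  3.14235154e-01, -4.80730778e-02,  1.21021874e+00,
        1.36576425e-06,  1.57084330e+00]), 'qvel': array([ 0.00030246, -0.00016613, -0.00048585, -0.00079156,  0.00049123,
       -0.00014948]), 'effort': array([-1.22938629e-03, -5.39591682e+01,  3.39749193e+01,  1.94751128e-02,
        6.16632769e-05, -1.62262300e-06]), 'tcp_pos': array([0.17071955, 0.57458912, 0.23043174]), 'eef_rot': array([-4.52122646e-01, -3.10863464e+00,  2.68968747e-03]), 'ft_force': array([ 0.28942192, -0.85366986, -0.26668031]), 'ft_torque': array([-0.00406764, -0.0077366 ,  0.04106811]), 'grip_force': 0.0, 'opening': 0.08542528322688588}
[-0.123 -0.779  0.88 ] 469.07280567794487
[-0.111  0.31   0.708] 371.3968121360024
```

View pics/scene.png

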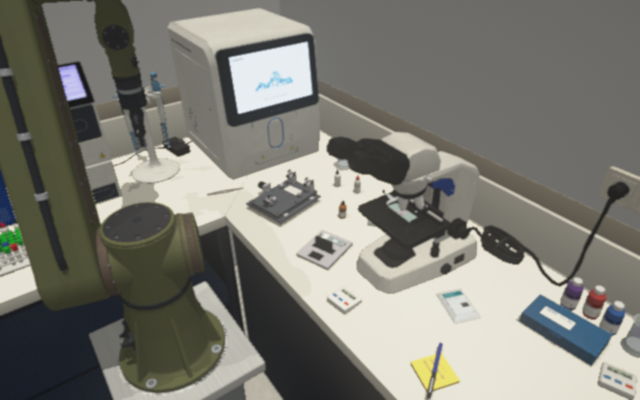

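View pics/side.png

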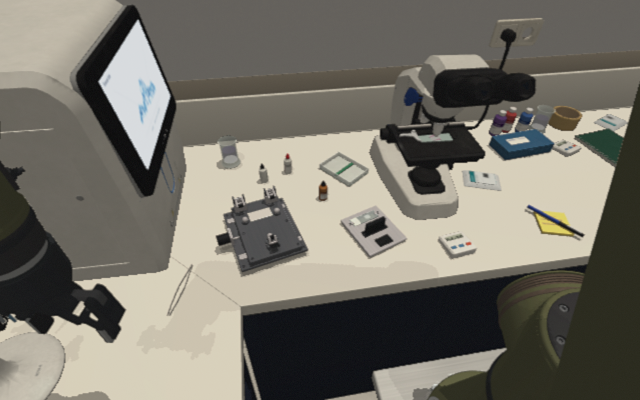

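The scene view shows the dock near (285,197) and the carrier near (325,249). The side view shows the dock near (265,233) with its rollers at the top (240–270,195) and the catch at (272,240). The carrier is near (373,230), with its rib at (376,226), pad at (384,241) and glass at (358,215).

```bash
python3 - <<'E'
from h import *
b=np.load('b.npz'); c=get_calibration('side'); a=np.load('a.npz'); ca=get_calibration('scene')
cv2.imwrite('pics/sc.png',cv2.resize(b['p'][180:280,205:415,::-1],None,fx=3.8,fy=3.8,interpolation=cv2.INTER_CUBIC))
P=lambda n,u,v:print(n,np.round(world(c,b['d'],u,v),3))
for n,u,v in [('dock mid',265,225),('dock FL',240,268),('dock FR',304,246),('dock',228,205),('glass',358,215),('pad',384,241),('rib',376,226),('plate FL',371,253),('platep',402,236),('pl',376,209),('pl',345,219),('oil',323,190),('timer',458,243)]: P(n,u,v)
print(c['R'])
E
```

```text
dock mid [0.51  0.332 0.038]
dock FL [0.419 0.398 0.003]
dock FR [0.441 0.246 0.024]
dock [0.633 0.427 0.001]
glass [0.529 0.093 0.013]
pad [0.431 0.054 0.017]
rib [0.468 0.065 0.033]
plate FL [0.403 0.094 0.014]
platep [0.441 0.005 0.015]
pl [0.544 0.041 0.012]
pl [-0.111  0.31   0.708]
oil [0.61  0.171 0.039]
timer [ 0.396 -0.12   0.017]
[[-0.16835382 -0.98569719  0.00761898]
 [-0.67216851  0.10914374 -0.73230945]
 [ 0.7210038  -0.12840833 -0.68092938]]
```

View pics/sc.png

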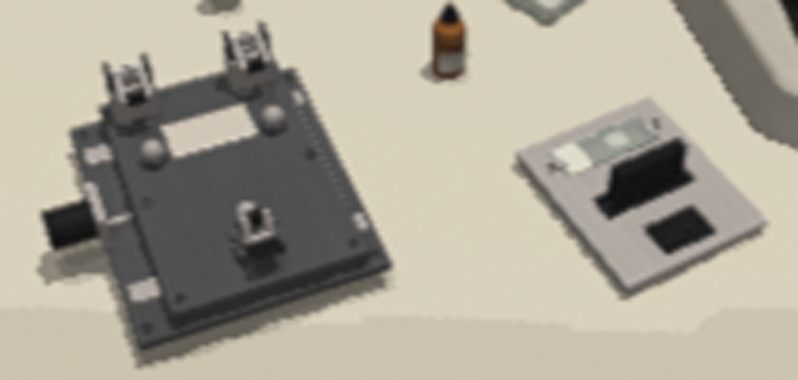

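```bash
cat >> h.py <<'E'
def tool(o): return Ro.from_rotvec(o['eef_rot']).as_matrix()
def togo(x,y,z,yawdir=None):
    """shift (cm) in tool axes to TCP x,y,z; spin so tool y lies along world angle yawdir"""
    o=observe(); T=tool(o); s=T.T@(np.array([x,y,z])-o['tcp_pos'])*100
    a=None
    if yawdir is not None:
        v=T.T@[np.cos(yawdir),np.sin(yawdir),0]; a=np.arctan2(-v[0],v[1]); a=(a+np.pi/2)%np.pi-np.pi/2
    print('shift',np.round(s,2),'spin',a,'tcp',np.round(o['tcp_pos'],4),'j6',o['joints'][5])
E
python3 - <<'E'
from h import *
b=np.load('b.npz'); c=get_calibration('side')
q=lambda u,v:(205+u/3.8,180+v/3.8)
C=np.array([ray(c,*q(u,v),.013) for u,v in [(518,155),(650,98),(765,225),(628,295)]]);print('carrier',C.round(3),C.mean(0).round(3))
v=(C[0]+C[1]-C[2]-C[3])[:2];print('yaw',np.arctan2(v[1],v[0]),np.linalg.norm(v)/2,np.linalg.norm(C[0]-C[1]))
D=np.array([ray(c,*q(u,v),.03) for u,v in [(75,130),(295,70),(390,265),(140,345)]]);print('dock',D.round(3),D.mean(0))
v=(D[0]+D[1]-D[2]-D[3])[:2];print('yaw',np.arctan2(v[1],v[0]),np.linalg.norm(v)/2,np.linalg.norm(D[0]-D[1]))
print('box',[ray(c,*p,0).round(3) for p in [(170,275),(185,150)]])
print(tool(observe()).round(3)); cw=get_calibration('wrist'); print(np.asarray(cw['R']).round(2),(-np.asarray(cw['R']).T@cw['t']).round(3),cw['fx'])
togo(.45,.30,.28)
E
```

```text
carrier [[ 0.516  0.14   0.013]
 [ 0.554  0.037  0.013]
 [ 0.431 -0.003  0.013]
 [ 0.391  0.098  0.013]] [0.473 0.068 0.013]
yaw 0.3199394124931071 0.1308237988861736 0.10962778701796845
dock [[0.57  0.43  0.03 ]
 [0.604 0.28  0.03 ]
 [0.424 0.24  0.03 ]
 [0.39  0.391 0.03 ]] [0.49731835 0.33538665 0.03      ]
yaw 0.21703513000085392 0.18454541801227525 0.15356051483171093
box [array([0.427, 0.554, 0.   ]), array([0.909, 0.564, 0.   ])]
[[-0.959  0.285 -0.   ]
 [ 0.285  0.959 -0.001]
 [ 0.    -0.002 -1.   ]]
[[ 0.28  0.96 -0.  ]
 [ 0.92 -0.27  0.27]
 [ 0.26 -0.08 -0.96]] [0.106 0.596 0.374] 275.5977798581026
shift [-34.59 -18.38  -4.92] spin None tcp [0.1707 0.5747 0.2305] j6 1.5707957285180725
```

>>> arm_command(steps=[{"tx": -37,"ty": -14,"tz": -1,"spin": -0.5},{"tx": -37,"ty": -14,"tz": -1,"spin": -0.5},{"tx": -37,"ty": -14,"tz": -1,"spin": -0.5},{"tx": -37,"ty": -14,"tz": -1,"spin": -0.5},{"tx": -37,"ty": -14,"tz": -1,"spin": -0.5},{"tx": -37,"ty": -14,"tz": -1,"spin": -0.5},{"tx": -37,"ty": -14,"tz": -1,"spin": -0.5},{"tx": -37,"ty": -14,"tz": -1,"spin": -0.5},{"tx": -37,"ty": -14,"tz": -1,"spin": -0.5},{"tx": -37,"ty": -14,"tz": -1,"spin": -0.5},{"tx": -37,"ty": -14,"tz": -1,"spin": -0.5},{"tx": -37,"ty": -14,"tz": -1,"spin": -0.5},{"tx": -37,"ty": -14,"tz": -1,"spin": -0.5},{"tx": -37,"ty": -14,"tz": -1,"spin": -0.5}])

```text
invalid input
```

```bash
python3 - <<'E'
from h import *
p,d,c=shot('wrist','w1.png'); np.savez('w1',p=p,d=d,**{k:c[k] for k in c}); togo(.473,.068,.2,1.891)
E
```

```text
shift [-43.4  -39.96   3.12] spin -0.6090885364038578 tcp [0.1708 0.5747 0.2306] j6 1.5708274298421914
```

View pics/w1.png

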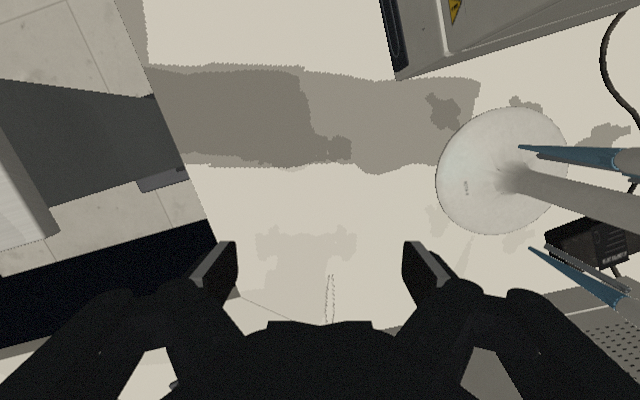

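The move was refused, probably because rows need all the fields. The wrist view shows the fingers at the bottom of the frame, so the TCP has to stand beyond the dock to see it.

>>> arm_command(steps=[{"tx": -45,"ty": -9.5,"tz": -3,"spin": -0.5,"hand": 8.5},{"tx": -45,"ty": -9.5,"tz": -3,"spin": -0.5,"hand": 8.5},{"tx": -45,"ty": -9.5,"tz": -3,"spin": -0.5,"hand": 8.5},{"tx": -45,"ty": -9.5,"tz": -3,"spin": -0.5,"hand": 8.5},{"tx": -45,"ty": -9.5,"tz": -3,"spin": -0.5,"hand": 8.5},{"tx": -45,"ty": -9.5,"tz": -3,"spin": -0.5,"hand": 8.5},{"tx": -45,"ty": -9.5,"tz": -3,"spin": -0.5,"hand": 8.5},{"tx": -45,"ty": -9.5,"tz": -3,"spin": -0.5,"hand": 8.5},{"tx": -45,"ty": -9.5,"tz": -3,"spin": -0.5,"hand": 8.5},{"tx": -45,"ty": -9.5,"tz": -3,"spin": -0.5,"hand": 8.5},{"tx": -45,"ty": -9.5,"tz": -3,"spin": -0.5,"hand": 8.5},{"tx": -45,"ty": -9.5,"tz": -3,"spin": -0.5,"hand": 8.5},{"tx": -45,"ty": -9.5,"tz": -3,"spin": -0.5,"hand": 8.5},{"tx": -45,"ty": -9.5,"tz": -3,"spin": -0.5,"hand": 8.5}], newtons=20)

```text
t: 1.32
tcp_pos: [0.5752, 0.3555, 0.2605]
eef_rot: [0.329, -3.123, 0.0]
ft_force: [-1.0, 0.1, -0.1]
opening: 0.0852
grip_force: 0.0
```

```bash
python3 - <<'E'
from h import *
p,d,c=shot('wrist','w2.png'); np.savez('w1',p=p,d=d,**{k:c[k] for k in c}); togo(.473,.068,.2,1.891)
E
```

```text
shift [ 15.94 -26.04   6.09] spin -0.1090548619604621 tcp [0.5744 0.3561 0.2607] j6 0.34345451362392615
```

View pics/w2.png

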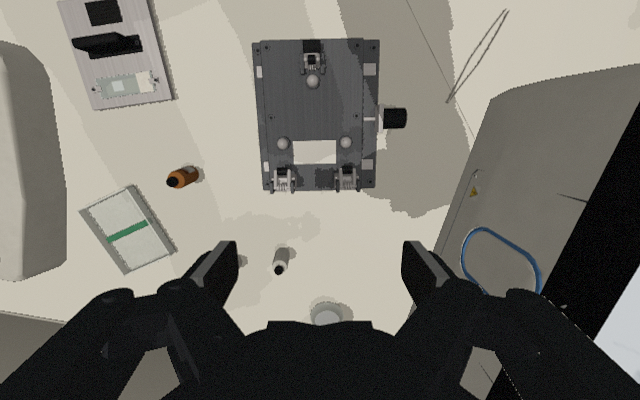

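The wrist view shows the dock square-on, with the front ball at (313,82), the rear balls at (283,143) and (346,142), the rear rollers at (284,180) and (347,180), and the catch at (312,62). The carrier is at the top left, with its rib near (107,45) and pad near (103,12).

```bash
python3 - <<'E'
from h import *
w=np.load('w1.npz'); c={k:w[k] for k in ['fx','fy','cx','cy','R','t']}; d=w['d'];p=w['p']
def reg(u0,u1,v0,v1):
    U,V=np.meshgrid(np.arange(u0,u1),np.arange(v0,v1)); return world(c,d,U.ravel(),V.ravel())
print('stage z',np.median(reg(275,300,90,120)[:,2]),np.median(reg(330,355,90,120)[:,2]),'bench',np.median(reg(200,240,90,120)[:,2]),np.median(reg(420,440,60,100)[:,2]))
S=reg(270,355,60,130);print('stage plane tilt', np.linalg.lstsq(np.c_[S[:,:2],np.ones(len(S))][::7],S[::7,2],rcond=None)[0][:2])
print('base z',np.median(reg(368,374,85,110)[:,2]), 'carrier plate',np.median(reg(95,140,60,70)[:,2]))
g=cv2.cvtColor(p,cv2.COLOR_RGB2GRAY)
B=[]
for u,v in [(313,82),(283,143),(346,142)]:
    # ball: centroid of points above stage, by depth
    U,V=np.meshgrid(np.arange(u-8,u+9),np.arange(v-8,v+9)); W=world(c,d,U.ravel(),V.ravel()); m=(g[V,U].ravel()>115)
    print('ball',W[m].mean(0).round(4),m.sum(),U.ravel()[m].mean(),V.ravel()[m].mean(),'maxz',np.sort(W[:,2])[-5:].round(4))
# carrier rectangle by brightness mask + depth
X=reg(40,190,0,120); m=(abs(X[:,2]-.013)<.004)
r=cv2.minAreaRect(X[m][:,:2].astype(np.float32)*1000);print(r,m.sum())
E
```

```text
stage z 0.0395235333544927 0.03941586227183157 bench 0.0006699610045737493 0.0005181947303257877
stage plane tilt [0.0103147  0.01070002]
base z 0.023527839468752927 carrier plate 0.013528916951713574
ball [0.4644 0.3243 0.0549] 84 311.70238095238096 79.79761904761905 maxz [0.0574 0.0574 0.0582 0.0586 0.4039]
ball [0.5441 0.3024 0.055 ] 71 281.5774647887324 143.25352112676057 maxz [0.0569 0.0572 0.0574 0.0576 0.0578]
ball [0.526  0.3797 0.0548] 75 345.32 141.98666666666668 maxz [0.057  0.057  0.0571 0.4039 0.4039]
((490.2024230957031, 38.87952423095703), (131.24575805664062, 179.70071411132812), 21.0455265045166) 8385
```

```bash
python3 - <<'E'
from h import *
w=np.load('w1.npz'); cw={k:w[k] for k in ['fx','fy','cx','cy','R','t']}; b=np.load('b.npz'); a=np.load('a.npz')
V,U=np.mgrid[0:400,0:640]
L=[]
for d,c in [(w['d'],cw),(b['d'],get_calibration('side')),(a['d'],get_calibration('scene'))]:
    X=world(c,d,U.ravel(),V.ravel()); L.append(X[(d.ravel()>.1)])
X=np.concatenate(L)
m=(X[:,2]>.055)&(X[:,2]<.5)&(X[:,0]>.3)&(X[:,0]<.75)&(abs(X[:,1])<.25); Y=X[m]
H=np.zeros((9,10))
for x,y,z in Y: i,j=int((x-.3)/.05),int((y+.25)/.05); H[i,j]=max(H[i,j],z)
print((H*100).round(0).astype(int))
for h in [(107,45),(75,46),(140,42)]: print(ray(cw,*h,.045).round(4))
print(ray(cw,103,12,.015).round(4),ray(cw,127,86,.013).round(4))
togo(.52,.08,.2,1.891)
E
```

```text
[[ 0  0  0  0  0  0  0  0  0  0]
 [ 0 40 40 40  0  0  0  0  0  0]
 [ 0 43 43 43 43  0  0  0  0  0]
 [ 0 41 42 42 42  0  0  0  0  0]
 [19 40 40 40 40  0  0  0  0  0]
 [19 39 39 39 38  0  0  0  0  0]
 [19 39 39 39 38  0  0  0  6  0]
 [19 34 30 30 19  0  0  0  0  0]
 [ 6 30 30 31 13  0  0  0  0  7]]
[0.4762 0.0816 0.045 ]
[0.4851 0.0449 0.045 ]
[0.4649 0.1193 0.045 ]
[0.4371 0.0546 0.015 ] [0.5176 0.0846 0.013 ]
shift [ 11.1  -25.86   6.08] spin -0.1090548619604621 tcp [0.5744 0.3561 0.2607] j6 0.34345451362392615
```

```bash
python3 - <<'E'
from h import *
b=np.load('b.npz'); a=np.load('a.npz')
V,U=np.mgrid[0:400,0:640]
for n,d in (('side',b['d']),('scene',a['d'])):
    X=world(get_calibration(n),d,U.ravel(),V.ravel()); X=X[d.ravel()>.1]; X=X[(X[:,0]>.3)&(X[:,0]<.7)&(abs(X[:,1])<.2)]
    for z in np.arange(.06,.5,.06):
        Y=X[(X[:,2]>z)&(X[:,2]<z+.06)]
        if len(Y): print(n,round(z,2),len(Y),Y.min(0).round(3),Y.max(0).round(3), np.percentile(Y[:,1],98).round(3))
E
```

```text
side 0.06 684 [ 0.541 -0.177  0.06 ] [0.7   0.173 0.12 ] -0.028
side 0.12 526 [ 0.517 -0.198  0.12 ] [ 0.699 -0.011  0.18 ] -0.011
side 0.18 2932 [ 0.516 -0.2    0.18 ] [ 0.7  -0.01  0.24] -0.015
side 0.24 849 [ 0.546 -0.138  0.24 ] [ 0.7   -0.057  0.3  ] -0.058
side 0.3 765 [ 0.468 -0.154  0.3  ] [ 0.646 -0.036  0.36 ] -0.037
side 0.36 3507 [ 0.398 -0.159  0.36 ] [ 0.635 -0.036  0.42 ] -0.039
side 0.42 370 [ 0.409 -0.153  0.42 ] [ 0.449 -0.042  0.431] -0.044
scene 0.06 565 [ 0.539 -0.199  0.06 ] [0.699 0.164 0.12 ] -0.074
scene 0.12 459 [ 0.518 -0.2    0.121] [ 0.7   -0.009  0.18 ] -0.012
scene 0.18 2720 [ 0.518 -0.2    0.18 ] [ 0.7   -0.011  0.24 ] -0.021
scene 0.24 820 [ 0.552 -0.165  0.24 ] [ 0.7   -0.091  0.3  ] -0.104
scene 0.3 902 [ 0.469 -0.172  0.3  ] [ 0.7   -0.116  0.36 ] -0.134
scene 0.36 3068 [ 0.397 -0.171  0.36 ] [ 0.639 -0.041  0.42 ] -0.054
scene 0.42 196 [ 0.409 -0.158  0.42 ] [ 0.449 -0.047  0.43 ] -0.049
```

>>> arm_command(steps=[{"tx": 12,"ty": -25,"tz": 2,"spin": -0.11,"hand": 8.5},{"tx": 12,"ty": -25,"tz": 2,"spin": -0.11,"hand": 8.5},{"tx": 12,"ty": -25,"tz": 2,"spin": -0.11,"hand": 8.5},{"tx": 12,"ty": -25,"tz": 2,"spin": -0.11,"hand": 8.5},{"tx": 12,"ty": -25,"tz": 2,"spin": -0.11,"hand": 8.5},{"tx": 12,"ty": -25,"tz": 2,"spin": -0.11,"hand": 8.5},{"tx": 12,"ty": -25,"tz": 6,"spin": -0.11,"hand": 8.5},{"tx": 12,"ty": -25,"tz": 8,"spin": -0.11,"hand": 8.5},{"tx": 12,"ty": -25,"tz": 8,"spin": -0.11,"hand": 8.5},{"tx": 12,"ty": -25,"tz": 8,"spin": -0.11,"hand": 8.5}], newtons=20)

```text
t: 2.2
tcp_pos: [0.5083, 0.0871, 0.1808]
eef_rot: [0.504, -3.098, -0.001]
ft_force: [-0.5, 0.4, 1.6]
opening: 0.0849
grip_force: 0.0
```

```bash
python3 - <<'E'
from h import *
p,d,c=shot('wrist','w3.png'); np.savez('w3',p=p,d=d,**{k:c[k] for k in c}); togo(.468,.066,.1,1.891)
V,U=np.mgrid[0:400,0:640]; X=world(c,d,U.ravel(),V.ravel()); near=(X[:,0]>.36)&(X[:,0]<.58)&(X[:,1]>-.03)&(X[:,1]<.17)&(U.ravel()>10)
print('fov corner',X[near].min(0),X[near].max(0))
for n,lo,hi in [('plate',.010,.017),('rib',.041,.052)]:
    m=near&(X[:,2]>lo)&(X[:,2]<hi)&(d.ravel()>.15); img=np.uint8(m.reshape(400,640))*255
    k,l,s,_=cv2.connectedComponentsWithStats(img); i=1+s[1:,4].argmax(); mm=(l==i).ravel()
    r=cv2.minAreaRect(np.float32(X[mm][:,:2]*1000)); print(n,s[i],np.round(np.ravel(r[0]+r[1]+(r[2],)),2),'z',np.median(X[mm][:,2]))
E
```

```text
shift [ 4.67 -0.73  8.22] spin 0.002816954545591832 tcp [0.5099 0.0877 0.1822] j6 -0.1530355881551768
fov corner [ 0.3600006  -0.02999793 -0.00232082] [0.57999281 0.16999752 0.32425842]
plate [  259    90   103   119 10628] [477.61  69.69 129.94 110.32  19.71] z 0.01385402780390349
rib [283 144  56  13 666] [472.92  67.76  12.11  55.52  20.06] z 0.04706715653079321
```

View pics/w3.png

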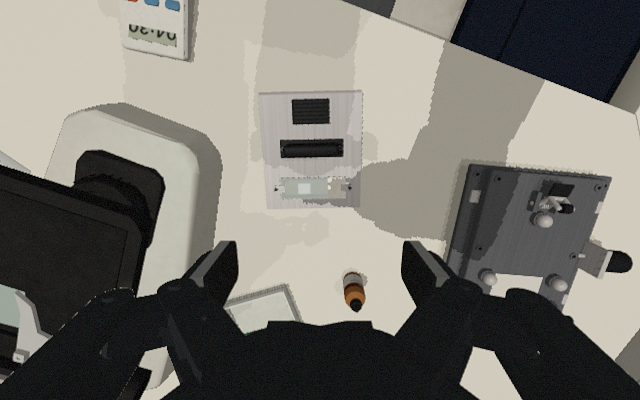

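The carrier measures as expected: plate 130x110, rib 12x56 at (0.473, 0.068) with its top at z 0.047, and yaw 0.347. The tool can't tilt, so I'll grip the rib across its 56 mm ends, which lets the carrier pitch between the pads.

>>> arm_command(steps=[{"tx": 4.15,"ty": -0.7,"tz": 4,"spin": -0.03,"hand": 8.5},{"tx": 4.15,"ty": -0.7,"tz": 8,"spin": -0.03,"hand": 8.5},{"tx": 4.15,"ty": -0.7,"tz": 10,"spin": -0.03,"hand": 8.5},{"tx": 4.15,"ty": -0.7,"tz": 13,"spin": -0.03,"hand": 8.5},{"tx": 4.15,"ty": -0.7,"tz": 15,"spin": -0.03,"hand": 8.5},{"tx": 4.15,"ty": -0.7,"tz": 16,"spin": -0.03,"hand": 8.5},{"tx": 4.15,"ty": -0.7,"tz": 16,"spin": -0.03,"hand": 8.5},{"tx": 4.15,"ty": -0.7,"tz": 16,"spin": -0.03,"hand": 8.5}], newtons=20)

```text
t: 2.92
tcp_pos: [0.4745, 0.0676, 0.0225]
eef_rot: [-0.551, 3.091, 0.0]
ft_force: [-0.2, 0.2, -0.1]
opening: 0.0851
grip_force: 0.0
```

```bash
python3 - <<'E'
from h import *
p,d,c=shot('wrist','w4.png'); togo(.4729,.0678,.021,1.918); print(observe()['ft_force'])
E
```

```text
shift [0.19 0.1  0.2 ] spin 0.005144830718524895 tcp [0.475  0.0675 0.023 ] j6 -0.21126071297346904
[-0.08317141  0.84635471  0.77774366]
```

View pics/w4.png

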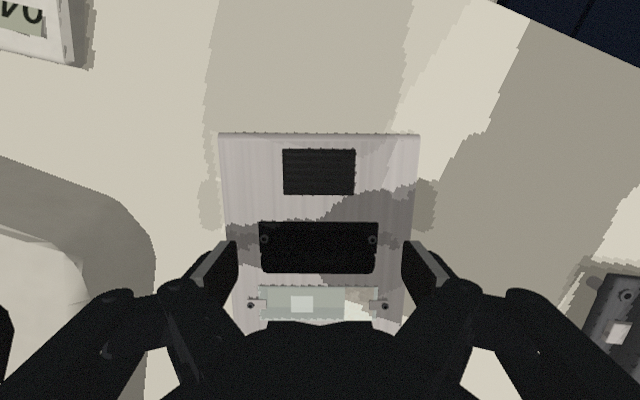

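The fingers straddle the rib, which spans (258–380, 222–272) between the pads; the glass below it at (320,303) is clear. Next I close and lift.

>>> arm_command(steps=[{"tx": 0.15,"ty": 0.1,"tz": 0.1,"spin": 0,"hand": 6.5},{"tx": 0.15,"ty": 0.1,"tz": 0.1,"spin": 0,"hand": 5},{"tx": 0.15,"ty": 0.1,"tz": 0.1,"spin": 0,"hand": 5},{"tx": 0.15,"ty": 0.1,"tz": 0.1,"spin": 0,"hand": 5},{"tx": 0.15,"ty": 0.1,"tz": 0.1,"spin": 0,"hand": 5},{"tx": 0.15,"ty": 0.1,"tz": 0.1,"spin": 0,"hand": 5},{"tx": 0.15,"ty": 0.1,"tz": -1,"spin": 0,"hand": 5},{"tx": 0.15,"ty": 0.1,"tz": -3,"spin": 0,"hand": 5},{"tx": 0.15,"ty": 0.1,"tz": -4,"spin": 0,"hand": 5},{"tx": 0.15,"ty": 0.1,"tz": -4,"spin": 0,"hand": 5}], newtons=25)

```text
t: 3.8
tcp_pos: [0.4733, 0.0672, 0.0636]
eef_rot: [-0.548, 3.089, -0.0]
ft_force: [0.6, 0.1, -3.4]
opening: 0.0554
grip_force: 29.2
```

```bash
cat >> h.py <<'E'
def held():
    """carrier front plate: plane fit and extents, from the wrist camera, in tool frame"""
    o=observe(); p,d,c=shot('wrist'); T=tool(o); V,U=np.mgrid[0:400,0:640]
    X=world(c,d,U.ravel(),V.ravel()); L=(X-o['tcp_pos'])@T
    g=p.reshape(-1,3).min(1)
    m=(L[:,0]>.013)&(L[:,0]<.075)&(abs(L[:,1])<.053)&(abs(L[:,2])<.06)&(g>90)&(d.ravel()>.05)
    A=L[m]
    for _ in range(3):
        k=np.linalg.lstsq(np.c_[A[:,:2],np.ones(len(A))],A[:,2],rcond=None)[0]; r=A[:,2]-np.c_[A[:,:2],np.ones(len(A))]@k; A=A[abs(r)<.003]
    print('tool z = %.3f x + %.3f y + %.4f'%tuple(k),'pitch deg',np.degrees(np.arctan(k[0])),'n',len(A),'xmax',np.percentile(A[:,0],99.5),'y',A[:,1].min(),A[:,1].max(),'open',o['opening'],'grip',o['grip_force'],'ft',o['ft_force'].round(1),'tcp',o['tcp_pos'].round(4),'t',o['t'])
    return p,d,c
E
python3 - <<'E'
from h import *
p,d,c=held(); cv2.imwrite('pics/w5.png',p[:,:,::-1])
E
```

```text
tool z = 0.010 x + -0.000 y + 0.0077 pitch deg 0.5464702199739478 n 12103 xmax 0.05915451657483907 y -0.05295507188479887 0.052978640902446694 open 0.055393200447498764 grip 29.234265089035034 ft [ 0.6  0.1 -3.4] tcp [0.4733 0.0672 0.0636] t 3.8
```

>>> arm_command(steps=[{"tx": 0,"ty": 0,"tz": -4,"spin": 0.1,"hand": 5},{"tx": 0,"ty": 2,"tz": -6.5,"spin": 0.3,"hand": 5},{"tx": -2,"ty": 6,"tz": -6.5,"spin": 0.5,"hand": 5},{"tx": -4,"ty": 9,"tz": -6.5,"spin": 0.7,"hand": 5},{"tx": -6,"ty": 12,"tz": -6.5,"spin": 0.9,"hand": 5},{"tx": -7.5,"ty": 15.25,"tz": -6.5,"spin": 1.1,"hand": 5},{"tx": -7.5,"ty": 15.25,"tz": -6.5,"spin": 1.3,"hand": 5},{"tx": -7.5,"ty": 15.25,"tz": -6.5,"spin": 1.5,"hand": 5},{"tx": -7.5,"ty": 15.25,"tz": -6.5,"spin": 1.69,"hand": 5},{"tx": -7.5,"ty": 15.25,"tz": -6.5,"spin": 1.69,"hand": 5},{"tx": -7.5,"ty": 15.25,"tz": -6.5,"spin": 1.69,"hand": 5},{"tx": -7.5,"ty": 15.25,"tz": -6.5,"spin": 1.69,"hand": 5},{"tx": -7.5,"ty": 15.25,"tz": -6.5,"spin": 1.69,"hand": 5},{"tx": -7.5,"ty": 15.25,"tz": -6.5,"spin": 1.69,"hand": 5},{"tx": -7.5,"ty": 15.25,"tz": -6.5,"spin": 1.69,"hand": 5},{"tx": -7.5,"ty": 15.25,"tz": -4,"spin": 1.69,"hand": 5},{"tx": -7.5,"ty": 15.25,"tz": -1.5,"spin": 1.69,"hand": 5},{"tx": -7.5,"ty": 15.25,"tz": -1.2,"spin": 1.69,"hand": 5},{"tx": -7.5,"ty": 15.25,"tz": -1.2,"spin": 1.69,"hand": 5}], newtons=25)

```text
t: 5.43
tcp_pos: [0.4871, 0.2349, 0.0712]
eef_rot: [-1.945, -2.464, 0.007]
ft_force: [-0.2, -0.4, -4.0]
opening: 0.0554
grip_force: 30.4
```

```bash
python3 - <<'E'
from h import *
p,d,c=held(); cv2.imwrite('pics/w6.png',p[:,:,::-1]); togo(.492,.236,.061,-1.34+np.pi/2)
E
```

```text
tool z = 0.007 x + -0.001 y + 0.0079 pitch deg 0.4122110117064762 n 12547 xmax 0.061034466588114025 y -0.052994519773207883 0.05299270785168091 open 0.05538407770225628 grip 30.374847650527954 ft [-0.2 -0.4 -4. ] tcp [0.4871 0.2349 0.0712] t 5.4333
shift [-0.04  0.36  1.17] spin 0.002896788110010151 tcp [0.4885 0.2356 0.0727] j6 1.786459950083708
```

View pics/w6.png

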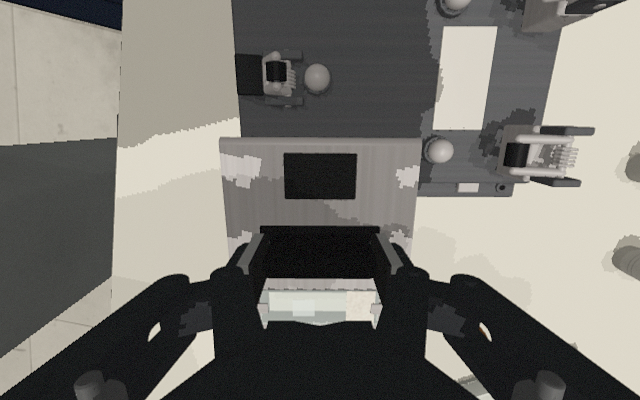

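The held carrier is level. Its front overhangs the stage's right side, clear of the ball at (438,150) and the catch at (275,75). Next I press down so the front pins meet the stage.

>>> arm_command(steps=[{"tx": 0,"ty": 0.1,"tz": 0.6,"spin": 0,"hand": 5},{"tx": 0,"ty": 0.1,"tz": 1.0,"spin": 0,"hand": 5},{"tx": 0,"ty": 0.1,"tz": 1.2,"spin": 0,"hand": 5},{"tx": 0,"ty": 0.1,"tz": 1.4,"spin": 0,"hand": 5},{"tx": 0,"ty": 0.1,"tz": 1.6,"spin": 0,"hand": 5},{"tx": 0,"ty": 0.1,"tz": 1.8,"spin": 0,"hand": 5},{"tx": 0,"ty": 0.1,"tz": 1.8,"spin": 0,"hand": 5}], newtons=25)

```text
t: 6.07
tcp_pos: [0.4919, 0.2369, 0.0567]
eef_rot: [1.949, 2.463, 0.005]
ft_force: [0.3, 0.3, 3.8]
opening: 0.0554
grip_force: 31.7
```

```bash
python3 - <<'E'
from h import *
p,d,c=held()
E
```

```text
tool z = -0.088 x + -0.000 y + 0.0078 pitch deg -5.045919605746443 n 13789 xmax 0.06340898552907176 y -0.05297993163046946 0.05299879715272628 open 0.05542566241068347 grip 31.68004274368286 ft [0.3 0.3 3.8] tcp [0.4919 0.2369 0.0567] t 6.0667
```

>>> arm_command(steps=[{"tx": 0,"ty": 0,"tz": 0.2,"spin": 0,"hand": 5},{"tx": 0,"ty": 0,"tz": 0.4,"spin": 0,"hand": 5},{"tx": 0,"ty": 0,"tz": 0.6,"spin": 0,"hand": 5},{"tx": 0,"ty": 0,"tz": 0.7,"spin": 0,"hand": 5},{"tx": 0,"ty": 0,"tz": 0.7,"spin": 0,"hand": 5}], newtons=25)

```text
t: 6.53
tcp_pos: [0.4917, 0.2368, 0.0495]
eef_rot: [1.949, 2.462, 0.004]
ft_force: [0.6, -0.3, 4.3]
opening: 0.0553
grip_force: 32.3
```

```bash
python3 - <<'E'
from h import *
p,d,c=held()
E
```

```text
tool z = -0.268 x + -0.001 y + 0.0083 pitch deg -15.026122122245118 n 15248 xmax 0.06667298543419772 y -0.05299390097027965 0.05299891635946702 open 0.05530252354228413 grip 32.31744468212128 ft [ 0.6 -0.3  4.3] tcp [0.4917 0.2368 0.0495] t 6.5333
```

>>> arm_command(steps=[{"tx": 0,"ty": 0,"tz": 0.08,"spin": 0,"hand": 5},{"tx": 0,"ty": 0,"tz": 0.08,"spin": 0,"hand": 5},{"tx": 0,"ty": 0,"tz": -3,"spin": 0,"hand": 5},{"tx": 0,"ty": 0,"tz": -6,"spin": 0,"hand": 5},{"tx": 0,"ty": 0,"tz": -8.3,"spin": -0.1,"hand": 5},{"tx": 0,"ty": 0,"tz": -8.3,"spin": -0.3,"hand": 5},{"tx": 2,"ty": 0,"tz": -8.3,"spin": -0.5,"hand": 5},{"tx": 4,"ty": 1,"tz": -8.3,"spin": -0.7,"hand": 5},{"tx": 6,"ty": 1,"tz": -8.3,"spin": -0.9,"hand": 5},{"tx": 9.1,"ty": 1.3,"tz": -8.3,"spin": -1.1,"hand": 5},{"tx": 9.1,"ty": 1.3,"tz": -8.3,"spin": -1.3,"hand": 5},{"tx": 9.1,"ty": 1.3,"tz": -8.3,"spin": -1.57,"hand": 5},{"tx": 9.1,"ty": 1.3,"tz": -8.3,"spin": -1.57,"hand": 5},{"tx": 9.1,"ty": 1.3,"tz": -8.3,"spin": -1.57,"hand": 5},{"tx": 9.1,"ty": 1.3,"tz": -8.3,"spin": -1.57,"hand": 5},{"tx": 9.1,"ty": 1.3,"tz": -8.3,"spin": -1.57,"hand": 5},{"tx": 9.1,"ty": 1.3,"tz": -8.3,"spin": -1.57,"hand": 5},{"tx": 9.1,"ty": 1.3,"tz": -8.3,"spin": -1.57,"hand": 5}], newtons=25)

```text
t: 8.08
tcp_pos: [0.4812, 0.3273, 0.1304]
eef_rot: [0.366, -3.118, 0.002]
ft_force: [0.3, -0.8, -3.8]
opening: 0.0554
grip_force: 31.5
```

```bash
python3 - <<'E'
from h import *
p,d,c=held(); cv2.imwrite('pics/w7.png',p[:,:,::-1]); togo(.4837,.3289,.132,.231+np.pi/2)
np.savez('w7',p=p,d=d,**{k:c[k] for k in c})
a=shot('scene'); b=shot('side'); np.savez('a7',p=a[0],d=a[1]); np.savez('b7',p=b[0],d=b[1])
i1=cv2.resize(a[0][130:240,220:350,::-1],(400,338),interpolation=cv2.INTER_CUBIC);i2=cv2.resize(b[0][160:270,200:330,::-1],(400,338),interpolation=cv2.INTER_CUBIC)
cv2.imwrite('pics/two7.png',np.hstack([i1,i2]))
E
```

```text
tool z = -0.277 x + -0.000 y + 0.0078 pitch deg -15.4682140788775 n 15182 xmax 0.06540790678308789 y -0.05298767570777993 0.0529954076733185 open 0.055412787599776296 grip 31.48605465888977 ft [ 0.3 -0.8 -3.8] tcp [0.4812 0.3273 0.1304] t 8.0833
shift [-0.27  0.09 -0.15] spin -0.0016385590746419432 tcp [0.4813 0.3274 0.1305] j6 0.36794598110413396
```

View pics/two7.png

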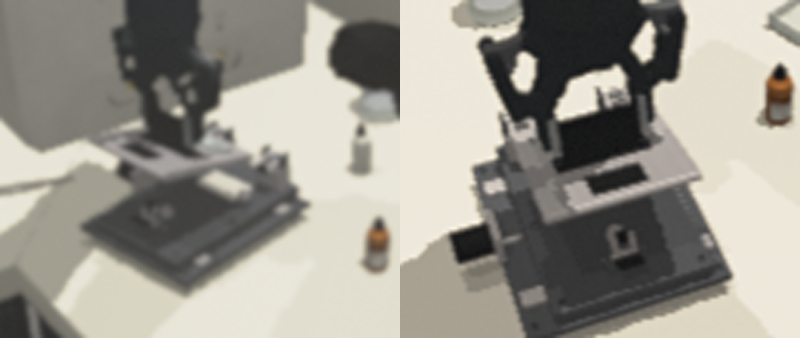

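The tilt is holding at about 16°, with the carrier over the stage. Next I lower it in front of the rollers.

>>> arm_command(steps=[{"tx": -1.1,"ty": 0.1,"tz": 0.5,"spin": 0,"hand": 5},{"tx": -1.1,"ty": 0.1,"tz": 1.5,"spin": 0,"hand": 5},{"tx": -1.1,"ty": 0.1,"tz": 2.5,"spin": 0,"hand": 5},{"tx": -1.1,"ty": 0.1,"tz": 3.2,"spin": 0,"hand": 5},{"tx": -1.1,"ty": 0.1,"tz": 3.7,"spin": 0,"hand": 5},{"tx": -1.1,"ty": 0.1,"tz": 4.0,"spin": 0,"hand": 5},{"tx": -1.1,"ty": 0.1,"tz": 4.2,"spin": 0,"hand": 5},{"tx": -1.1,"ty": 0.1,"tz": 4.2,"spin": 0,"hand": 5},{"tx": -1.1,"ty": 0.1,"tz": 4.2,"spin": 0,"hand": 5},{"tx": -1.1,"ty": 0.1,"tz": 4.2,"spin": 0,"hand": 5}], newtons=25)

```text
t: 9.07
tcp_pos: [0.4928, 0.3315, 0.0898]
eef_rot: [-0.362, 3.12, 0.001]
ft_force: [-0.9, 0.8, -2.6]
opening: 0.0551
grip_force: 31.5
```

```bash
python3 - <<'E'
from h import *
p,d,c=held(); o=observe(); e=o['tcp_pos']-[.508,.3346,.052]; print('rel home', e[0]*.973+e[1]*.229,-e[0]*.229+e[1]*.973,e[2])
a=shot('scene'); w=p
i1=cv2.resize(a[0][150:220,230:330,::-1],(400,280),interpolation=cv2.INTER_CUBIC)
cv2.imwrite('pics/two8.png',np.hstack([i1,cv2.resize(w[:,:,::-1],(400,280),interpolation=cv2.INTER_AREA)]))
E
```

```text
tool z = -0.249 x + -0.006 y + 0.0069 pitch deg -13.99201616121775 n 3649 xmax 0.047960134635085847 y -0.05296324967231827 0.052973312911476805 open 0.055089787682563826 grip 31.482267379760742 ft [-0.9  0.8 -2.6] tcp [0.4928 0.3315 0.0898] t 9.0667
rel home -0.015506425274202457 0.00047412429671774914 0.037803278897100355
```

View pics/two8.png

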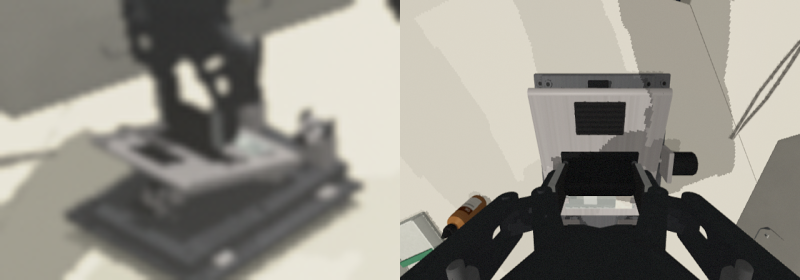

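```bash
sed -i 's/&(g>90)&(d.ravel()>.05)/\&(abs(L[:,1])>.024)\&(L[:,0]<.057)\&(L[:,2]<.02)\&(d.ravel()>.05)/' h.py; python3 - <<'E'
from h import *
held()
E
```

```text
tool z = -0.268 x + 0.001 y + 0.0073 pitch deg -15.0019448785786 n 4762 xmax 0.0565256087598229 y -0.052930558635813765 0.05299368866605222 open 0.05535919334112374 grip 31.482401490211487 ft [-0.1 -0.2 -2.5] tcp [0.4928 0.3315 0.0898] t 9.1667
```

>>> arm_command(steps=[{"tx": 0,"ty": 0,"tz": 0.12,"spin": 0,"hand": 5},{"tx": 0,"ty": 0,"tz": 0.25,"spin": 0,"hand": 5},{"tx": 0,"ty": 0,"tz": 0.25,"spin": 0,"hand": 5}], newtons=25)

```text
t: 9.47
tcp_pos: [0.4923, 0.3311, 0.0865]
eef_rot: [0.362, -3.12, 0.0]
ft_force: [-0.5, -0.2, -3.3]
opening: 0.0554
grip_force: 31.5
```

```bash
python3 - <<'E'
from h import *
held()
E
```

```text
tool z = -0.268 x + 0.001 y + 0.0073 pitch deg -15.01703791297275 n 4925 xmax 0.05695218227532325 y -0.05299835655775387 0.05298147459186776 open 0.05542228856139339 grip 31.482850313186646 ft [-0.5 -0.2 -3.3] tcp [0.4923 0.3311 0.0865] t 9.4667
```

>>> arm_command(steps=[{"tx": -0.3,"ty": 0,"tz": 0,"spin": 0,"hand": 5},{"tx": -0.6,"ty": 0,"tz": 0,"spin": 0,"hand": 5},{"tx": -0.9,"ty": 0,"tz": 0,"spin": 0,"hand": 5},{"tx": -1.1,"ty": 0,"tz": 0,"spin": 0,"hand": 5},{"tx": -1.1,"ty": 0,"tz": 0,"spin": 0,"hand": 5}], newtons=25)

```text
t: 9.93
tcp_pos: [0.5042, 0.3341, 0.0871]
eef_rot: [-0.362, 3.12, 0.0]
ft_force: [0.1, -0.6, -2.7]
opening: 0.055
grip_force: 31.6
```

```bash
python3 - <<'E'
from h import *
held()
E
```

```text
tool z = -0.263 x + 0.002 y + 0.0072 pitch deg -14.747037067778278 n 4889 xmax 0.05688825635107275 y -0.0529783256939217 0.05299569054483298 open 0.05502068404711435 grip 31.604474186897278 ft [ 0.1 -0.6 -2.7] tcp [0.5042 0.3341 0.0871] t 9.9333
```

>>> arm_command(steps=[{"tx": -0.2,"ty": 0,"tz": 0,"spin": 0,"hand": 5},{"tx": -0.4,"ty": 0,"tz": 0,"spin": 0,"hand": 5},{"tx": -0.6,"ty": 0,"tz": 0,"spin": 0,"hand": 5},{"tx": -0.6,"ty": 0,"tz": 0,"spin": 0,"hand": 5},{"tx": -0.6,"ty": 0,"tz": 0,"spin": 0,"hand": 5}], newtons=25)

```text
t: 10.4
tcp_pos: [0.5089, 0.3351, 0.0865]
eef_rot: [0.362, -3.12, 0.0]
ft_force: [0.2, 0.2, -3.2]
opening: 0.0552
grip_force: 31.5
```

```bash
python3 - <<'E'
from h import *
p,d,c=held(); cv2.imwrite('pics/w9.png',p[:,:,::-1])
o=observe(); e=o['tcp_pos']-[.508,.3346,.052]; print('rel home', e[0]*.973+e[1]*.229,-e[0]*.229+e[1]*.973,e[2])
E
```

```text
tool z = -0.266 x + 0.002 y + 0.0072 pitch deg -14.915510141749003 n 4822 xmax 0.056551235827582105 y -0.052991224693085606 0.05298207067910574 open 0.055185818895987226 grip 31.484808325767517 ft [ 0.2  0.2 -3.2] tcp [0.5089 0.3351 0.0865] t 10.4
rel home 0.0008987916698847148 0.0002748221442397167 0.03455765885208841
```

>>> arm_command(steps=[{"tx": -0.2,"ty": 0,"tz": 0,"spin": 0,"hand": 5},{"tx": -0.2,"ty": 0,"tz": -0.1,"spin": 0,"hand": 5},{"tx": -0.2,"ty": 0,"tz": -0.3,"spin": 0,"hand": 5},{"tx": -0.2,"ty": 0,"tz": -0.4,"spin": 0,"hand": 5},{"tx": -0.2,"ty": 0,"tz": -0.4,"spin": 0,"hand": 5}], newtons=25)

```text
t: 10.87
tcp_pos: [0.5099, 0.3352, 0.0903]
eef_rot: [0.362, -3.118, 0.001]
ft_force: [-1.5, -0.6, -7.1]
opening: 0.055
grip_force: 31.0
```

```bash
python3 - <<'E'
from h import *
p,d,c=held()
o=observe(); e=o['tcp_pos']-[.508,.3346,.052]; print('rel home', e[0]*.973+e[1]*.229,-e[0]*.229+e[1]*.973,e[2])
E
```

```text
tool z = -0.296 x + 0.002 y + 0.0075 pitch deg -16.470924686986855 n 4830 xmax 0.056629716162181674 y -0.05299351043897681 0.05298344280527227 open 0.05495881444372467 grip 30.964322090148926 ft [-1.5 -0.6 -7.1] tcp [0.5099 0.3352 0.0903] t 10.8667
rel home 0.002053882224114667 7.596440715718804e-05 0.03819888515909511
```

The lift test brings a downward reaction and more dip, so the rear edge is under the rollers. Next I lower and draw back slightly to let the front down.

>>> arm_command(steps=[{"tx": 0,"ty": 0,"tz": 0.3,"spin": 0,"hand": 5},{"tx": 0,"ty": 0,"tz": 0.5,"spin": 0,"hand": 5},{"tx": 0.1,"ty": 0,"tz": 0.65,"spin": 0,"hand": 5},{"tx": 0.2,"ty": 0,"tz": 0.8,"spin": 0,"hand": 5},{"tx": 0.2,"ty": 0,"tz": 0.8,"spin": 0,"hand": 5}], newtons=25)

```text
t: 11.33
tcp_pos: [0.5109, 0.3359, 0.084]
eef_rot: [-0.361, 3.117, 0.002]
ft_force: [3.2, 0.5, 1.6]
opening: 0.0552
grip_force: 31.9
```

```bash
python3 - <<'E'
from h import *
p,d,c=held()
o=observe(); e=o['tcp_pos']-[.508,.3346,.052]; print('rel home', e[0]*.973+e[1]*.229,-e[0]*.229+e[1]*.973,e[2])
E
```

```text
tool z = -0.250 x + 0.000 y + 0.0072 pitch deg -14.025296138538 n 4848 xmax 0.056932084580506935 y -0.05299328663897532 0.05298010586986295 open 0.055240117129372976 grip 31.871833205223083 ft [3.2 0.5 1.6] tcp [0.5109 0.3359 0.084 ] t 11.3333
rel home 0.002943335127512378 0.0006267513250590354 0.03201105403011494
```

>>> arm_command(steps=[{"tx": 0.05,"ty": 0,"tz": 0.15,"spin": 0,"hand": 5},{"tx": 0.1,"ty": 0,"tz": 0.3,"spin": 0,"hand": 5},{"tx": 0.15,"ty": 0,"tz": 0.45,"spin": 0,"hand": 5},{"tx": 0.15,"ty": 0,"tz": 0.45,"spin": 0,"hand": 5}], newtons=25)

```text
t: 11.72
tcp_pos: [0.5076, 0.3347, 0.0779]
eef_rot: [-0.362, 3.121, -0.001]
ft_force: [4.7, -0.4, -0.2]
opening: 0.0555
grip_force: 31.7
```

```bash
python3 - <<'E'
from h import *
p,d,c=held()
o=observe(); e=o['tcp_pos']-[.508,.3346,.052]; print('rel home', e[0]*.973+e[1]*.229,-e[0]*.229+e[1]*.973,e[2])
E
```

```text
tool z = -0.123 x + -0.000 y + 0.0062 pitch deg -7.0290649309398505 n 4788 xmax 0.05691872074704374 y -0.052911231280449646 0.05299494418785506 open 0.055520434343420536 grip 31.68902277946472 ft [ 4.7 -0.4 -0.2] tcp [0.5076 0.3347 0.0779] t 11.7167
rel home -0.00036658403761843797 0.00015704784149640777 0.02600523643572792
```

>>> arm_command(steps=[{"tx": 0,"ty": 0,"tz": 0,"spin": 0,"hand": 6.5},{"tx": 0,"ty": 0,"tz": 0,"spin": 0,"hand": 8},{"tx": 0,"ty": 0,"tz": 0,"spin": 0,"hand": 8},{"tx": 0,"ty": 0,"tz": -1,"spin": 0,"hand": 8},{"tx": 0,"ty": 0,"tz": -3,"spin": 0,"hand": 8},{"tx": 0,"ty": 0,"tz": -6,"spin": 0,"hand": 6},{"tx": 0,"ty": 0,"tz": -8,"spin": 0,"hand": 3},{"tx": -3,"ty": 0,"tz": -10,"spin": 0,"hand": 0},{"tx": -4,"ty": 0,"tz": -10,"spin": 0,"hand": 0},{"tx": -4,"ty": 0,"tz": -10,"spin": 0,"hand": 0},{"tx": -4,"ty": 0,"tz": -10,"spin": 0,"hand": 0}], newtons=25)

```text
t: 12.68
tcp_pos: [0.5463, 0.3439, 0.1786]
eef_rot: [0.362, -3.12, -0.0]
ft_force: [-0.2, 0.2, 0.4]
opening: 0.0066
grip_force: 0.0
```

```bash
cat >> h.py <<'E'
def docked(f=None):
    p,d,c=shot('wrist',f); V,U=np.mgrid[0:400,0:640]; X=world(c,d,U.ravel(),V.ravel())-[.508,.3346,.052]
    L=np.c_[X[:,0]*.973+X[:,1]*.229,-X[:,0]*.229+X[:,1]*.973,X[:,2]]; ok=d.ravel()>.1
    m=ok&(abs(L[:,0])<.06)&(abs(L[:,1])<.053)&(L[:,2]>.005)&(L[:,2]<.035)&(p.reshape(-1,3).min(1)>60); A=L[m]
    for _ in range(4):
        k=np.linalg.lstsq(np.c_[A[:,:2],np.ones(len(A))],A[:,2],rcond=None)[0]; A=A[abs(A[:,2]-np.c_[A[:,:2],np.ones(len(A))]@k)<.002]
    print('plate plane',k.round(4),'n',len(A))
    # dark pad on the plate, rib top
    r=ok&(abs(L[:,0])<.03)&(L[:,2]>k[2]+.029)&(L[:,2]<k[2]+.042)&(abs(L[:,1])<.04)
    rr=cv2.minAreaRect(np.float32(L[r][:,:2]*1000)) if r.sum()>20 else None; print('rib top',rr,r.sum(),L[r][:,2].mean())
    q=ok&(L[:,0]>-.07)&(L[:,0]<-.025)&(abs(L[:,1])<.03)&(L[:,2]>.005)&(p.reshape(-1,3).max(1)<60)
    i=np.uint8(q.reshape(400,640)); n,l,s,_=cv2.connectedComponentsWithStats(i); j=1+s[1:,4].argmax(); P=L[(l==j).ravel()]
    print('pad',np.round(cv2.minAreaRect(np.float32(P[:,:2]*1000))[:2],1),P[:,2].mean())
    return p,d,c
E
python3 - <<'E'
from h import *
docked('w10.png'); print(observe()['tcp_pos'],observe()['opening'])
E
```

```text
plate plane [-0.1284 -0.0003  0.0181] n 11619
rib top ((1.4454803466796875, 2.140077590942383), (55.385807037353516, 12.296404838562012), 89.6262435913086) 1029 0.05126117937400542
pad [[-40.8   2. ]
 [ 39.7  24.7]] 0.02557305888957448
[0.5455349  0.34361729 0.17798024] 0.000605801203284276
```

View pics/w10.png

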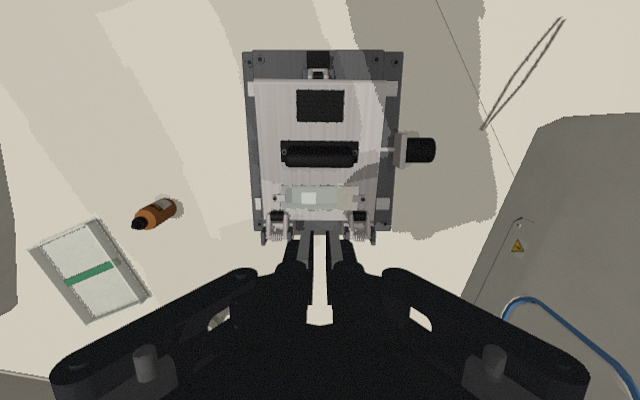

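The carrier sits at 7.3° with its rear edge under the rollers at (275,230) and (360,230) and its front on the catch at (318,72). The pad is at (320,106). Next I move above the pad with shut fingers.

>>> arm_command(steps=[{"tx": 3,"ty": 0.1,"tz": 0,"spin": 0,"hand": 0},{"tx": 6,"ty": 0.1,"tz": 0,"spin": 0,"hand": 0},{"tx": 8.1,"ty": 0.1,"tz": 1,"spin": 0,"hand": 0},{"tx": 8.1,"ty": 0.1,"tz": 4,"spin": 0,"hand": 0},{"tx": 8.1,"ty": 0.1,"tz": 7,"spin": 0,"hand": 0},{"tx": 8.1,"ty": 0.1,"tz": 8.8,"spin": 0,"hand": 0},{"tx": 8.1,"ty": 0.1,"tz": 9.4,"spin": 0,"hand": 0},{"tx": 8.1,"ty": 0.1,"tz": 9.4,"spin": 0,"hand": 0},{"tx": 8.1,"ty": 0.1,"tz": 9.4,"spin": 0,"hand": 0}], newtons=25)

```text
t: 13.48
tcp_pos: [0.467, 0.3263, 0.0847]
eef_rot: [0.363, -3.12, 0.0]
ft_force: [0.6, 1.0, 0.5]
opening: -0.0
grip_force: 0.0
```

>>> arm_command(steps=[{"tx": 0,"ty": 0,"tz": 0.2,"spin": 0,"hand": 0},{"tx": 0,"ty": 0,"tz": 0.4,"spin": 0,"hand": 0},{"tx": 0,"ty": 0,"tz": 0.6,"spin": 0,"hand": 0},{"tx": 0,"ty": 0,"tz": 0.7,"spin": 0,"hand": 0},{"tx": 0,"ty": 0,"tz": 0.7,"spin": 0,"hand": 0}])

```text
t: 13.9
tcp_pos: [0.4679, 0.3267, 0.0778]
eef_rot: [-0.362, 3.12, 0.001]
ft_force: [0.1, 0.3, 1.6]
opening: -0.0002
grip_force: 0.9
```

Just in contact. Now I press in small steps.

>>> arm_command(steps=[{"tx": 0,"ty": 0,"tz": 0.05,"spin": 0,"hand": 0},{"tx": 0,"ty": 0,"tz": 0.1,"spin": 0,"hand": 0},{"tx": 0,"ty": 0,"tz": 0.15,"spin": 0,"hand": 0},{"tx": 0,"ty": 0,"tz": 0.2,"spin": 0,"hand": 0},{"tx": 0,"ty": 0,"tz": 0.2,"spin": 0,"hand": 0}])

```text
t: 14.32
tcp_pos: [0.4676, 0.3266, 0.0755]
eef_rot: [-0.362, 3.12, 0.001]
ft_force: [0.6, -0.2, 4.5]
opening: 0.0
grip_force: 2.2
```

>>> arm_command(steps=[{"tx": 0,"ty": 0,"tz": 0.05,"spin": 0,"hand": 0},{"tx": 0,"ty": 0,"tz": 0.1,"spin": 0,"hand": 0},{"tx": 0,"ty": 0,"tz": 0.1,"spin": 0,"hand": 0}])

```text
t: 14.57
tcp_pos: [0.4671, 0.3264, 0.0743]
eef_rot: [0.362, -3.12, -0.0]
ft_force: [-0.2, -0.1, 4.8]
opening: -0.0002
grip_force: 2.3
```

>>> arm_command(steps=[{"tx": 0,"ty": 0,"tz": 0.05,"spin": 0,"hand": 0},{"tx": 0,"ty": 0,"tz": 0.1,"spin": 0,"hand": 0},{"tx": 0,"ty": 0,"tz": 0.15,"spin": 0,"hand": 0},{"tx": 0,"ty": 0,"tz": 0.15,"spin": 0,"hand": 0}])

```text
t: 14.9
tcp_pos: [0.4665, 0.3262, 0.0726]
eef_rot: [0.362, -3.119, 0.0]
ft_force: [-1.3, -0.0, 5.1]
opening: -0.0002
grip_force: 2.6
```

>>> arm_command(steps=[{"tx": 0,"ty": 0,"tz": 0.05,"spin": 0,"hand": 0},{"tx": 0,"ty": 0,"tz": 0.1,"spin": 0,"hand": 0},{"tx": 0,"ty": 0,"tz": 0.1,"spin": 0,"hand": 0}])

```text
t: 15.15
tcp_pos: [0.4663, 0.3262, 0.0715]
eef_rot: [0.363, -3.118, 0.0]
ft_force: [-1.9, 0.8, 4.8]
opening: 0.0002
grip_force: 2.4
```

>>> arm_command(steps=[{"tx": 0,"ty": 0,"tz": 0.05,"spin": 0,"hand": 0},{"tx": 0,"ty": 0,"tz": 0.1,"spin": 0,"hand": 0},{"tx": 0,"ty": 0,"tz": 0.1,"spin": 0,"hand": 0}])

```text
t: 15.4
tcp_pos: [0.4661, 0.326, 0.0702]
eef_rot: [0.362, -3.118, 0.001]
ft_force: [-2.3, 0.5, 3.0]
opening: 0.0
grip_force: 1.6
```

>>> arm_command(steps=[{"tx": 0,"ty": 0,"tz": 0.05,"spin": 0,"hand": 0},{"tx": 0,"ty": 0,"tz": 0.1,"spin": 0,"hand": 0},{"tx": 0,"ty": 0,"tz": 0.1,"spin": 0,"hand": 0}])

```text
t: 15.65
tcp_pos: [0.4671, 0.3262, 0.0694]
eef_rot: [0.362, -3.12, 0.001]
ft_force: [-1.5, 0.1, 1.2]
opening: 0.0001
grip_force: 0.8
```

>>> arm_command(steps=[{"tx": 0,"ty": 0,"tz": 0.05,"spin": 0,"hand": 0},{"tx": 0,"ty": 0,"tz": 0.1,"spin": 0,"hand": 0},{"tx": 0,"ty": 0,"tz": 0.1,"spin": 0,"hand": 0}])

```text
t: 15.9
tcp_pos: [0.4674, 0.3262, 0.0686]
eef_rot: [0.362, -3.121, 0.001]
ft_force: [-1.3, -0.7, 2.2]
opening: -0.0001
grip_force: 0.8
```

```bash
python3 - <<'E'
from h import *
docked()
E
```

```text
plate plane [-0.0245 -0.0015  0.0141] n 7098
rib top None 1 0.0433619657632408
pad [[-43.1   0. ]
 [ 60.   27.1]] 0.04932930511411652
```

>>> arm_command(steps=[{"tx": 0,"ty": 0,"tz": 0.05,"spin": 0,"hand": 0},{"tx": 0,"ty": 0,"tz": 0.1,"spin": 0,"hand": 0},{"tx": 0,"ty": 0,"tz": 0.1,"spin": 0,"hand": 0}])

```text
t: 16.2
tcp_pos: [0.4675, 0.326, 0.0679]
eef_rot: [-0.362, 3.12, -0.001]
ft_force: [-1.2, -2.7, 3.5]
opening: 0.0
grip_force: 2.1
```

>>> arm_command(steps=[{"tx": 0,"ty": 0,"tz": 0.05,"spin": 0,"hand": 0},{"tx": 0,"ty": 0,"tz": 0.1,"spin": 0,"hand": 0},{"tx": 0,"ty": 0,"tz": 0.1,"spin": 0,"hand": 0}])

```text
t: 16.45
tcp_pos: [0.4678, 0.3262, 0.0668]
eef_rot: [-0.362, 3.12, -0.0]
ft_force: [0.6, -0.5, 1.2]
opening: 0.0001
grip_force: 0.5
```

>>> arm_command(steps=[{"tx": 0,"ty": 0,"tz": 0.05,"spin": 0,"hand": 0},{"tx": 0,"ty": 0,"tz": 0.1,"spin": 0,"hand": 0},{"tx": 0,"ty": 0,"tz": 0.1,"spin": 0,"hand": 0}])

```text
t: 16.7
tcp_pos: [0.4678, 0.3264, 0.0665]
eef_rot: [-0.362, 3.12, -0.0]
ft_force: [-1.8, -3.0, 8.8]
opening: 0.0004
grip_force: 4.2
```

```bash
python3 - <<'E'
from h import *
docked(); print(observe()['ft_force'])
E
```

```text
plate plane [ 0.0013 -0.0015  0.0132] n 7139
rib top None 2 0.04244183312491235
pad [[-43.5   0. ]
 [ 28.   60. ]] 0.048718337995264975
[-2.14643994 -2.56618812  9.25795605]
```

Level and at home height. I'll press a touch more to be sure of the catch, then lift off.

>>> arm_command(steps=[{"tx": 0,"ty": 0,"tz": 0.05,"spin": 0,"hand": 0},{"tx": 0,"ty": 0,"tz": 0.1,"spin": 0,"hand": 0},{"tx": 0,"ty": 0,"tz": 0.1,"spin": 0,"hand": 0}])

```text
t: 17.0
tcp_pos: [0.4677, 0.3264, 0.0661]
eef_rot: [-0.362, 3.12, 0.0]
ft_force: [-5.0, -4.4, 14.8]
opening: 0.0001
grip_force: 7.1
```

>>> arm_command(steps=[{"tx": 0,"ty": 0,"tz": -1,"spin": 0,"hand": 0},{"tx": 0,"ty": 0,"tz": -4,"spin": 0,"hand": 0},{"tx": 0,"ty": 0,"tz": -8,"spin": 0,"hand": 0},{"tx": -4,"ty": 0,"tz": -12,"spin": 0,"hand": 0},{"tx": -9,"ty": 0,"tz": -14,"spin": 0,"hand": 0},{"tx": -9,"ty": 0,"tz": -14,"spin": 0,"hand": 0},{"tx": -9,"ty": 0,"tz": -14,"spin": 0,"hand": 0},{"tx": -9,"ty": 0,"tz": -14,"spin": 0,"hand": 0},{"tx": -9,"ty": 0,"tz": -14,"spin": 0,"hand": 0}])

```text
t: 17.75
tcp_pos: [0.5541, 0.3467, 0.2038]
eef_rot: [0.362, -3.119, 0.001]
ft_force: [-0.5, 0.4, -0.4]
opening: 0.0
grip_force: 0.0
```

```bash
python3 - <<'E'
from h import *
docked('w11.png'); print(observe()['ft_force'],observe()['t'])
E
```

```text
plate plane [ 0.0075 -0.0003  0.0135] n 9851
rib top ((-5.335277080535889, 0.697357177734375), (11.398101806640625, 55.47772979736328), 0.013333427719771862) 858 0.04653527875848782
pad [[-43.4   0.2]
 [ 39.4  25.3]] 0.015373395188358513
[-0.18025476  0.20107852  0.20910448] 17.8
```

View pics/w11.png

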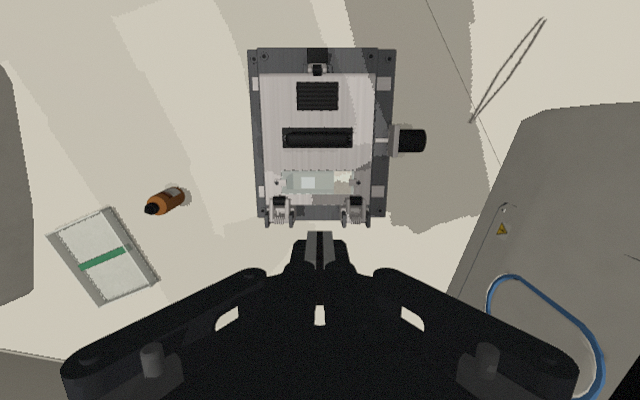

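The final view shows the carrier level, with its rib at (317,138) and the catch over the front edge at (318,70). The rib measures x −5.3 mm against −5 expected, and the height is within 0.5 mm. The robot is clear, so I'm handing in.

```bash
python3 -c "
from workcell import *
print(hand_in())"
```

```text
the job is handed in; nothing more can be done
None
```

The carrier is docked: measured level and at home height after release with the catch over its front edge, 15 N the highest force read while pressing the pad, robot clear, and the job handed in at about 18 s; the hand-in returned no verdict.

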